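Put the orange-capped sample bottle in the empty cell of a hooded crate

TASK

Lift the white hood off the blue bottle crate and stand it upright on the bench beside the crate. Then put the bottle with the orange cap upright into the crate's one empty cell, the one showing a green pad, lowering it to the floor of the cell before letting go rather than dropping it.

Things in the scene. Friction and masses are not known exactly. Their poses are not given: they have to be found in the camera images.
- crate: Blue crate fixed to the bench, 234 (its x) x 82 (y) x 45 mm high; three 66 mm square cells in a row at x = -72, 0, +72 mm; floor 6 mm, partitions 41 mm high. Origin: centre of its underside, on the bench. Two cells hold white-capped bottles, tops 98 mm above the bench. The bench on its world -y side is bare as far as y = -0.14 m: the hood fits there parallel to the crate, 170 mm in -y from it.
- hood: White opaque bottomless box, 234 (x) x 82 (y) x 68 mm high, 0.2 to 0.4 kg, standing loose on the crate's rim, axes as the crate's. Centred on top, a black grip bar 80 (along x) x 16 (y) x 40 mm high, 68 to 108 mm above the origin. Origin: centre of the open lower edge (45 mm above the bench at the start, 0 on the bench). Must rise 60 mm or more to clear the bottles inside.
- bottle: Amber glass bottle with an orange cap, loose on the bench, 0.06 to 0.13 kg. Body 44 mm in diameter up to 54 mm, then a neck; cap 34 mm in diameter, from 68 to 92 mm above the base: grip there. Origin: centre of its base; z up. Two like bottles, with a white and a blue cap, stand 80 mm or more away (centres): bystanders.
- green_pad: Green disc, 52 mm in diameter, 2 mm thick, fixed at the centre of the floor of the only empty cell, any of the three; hidden by the hood at the start. Origin: centre of its underside, 6 mm above the bench. A bottle standing on it has its base 8 mm above the bench.
Not all that is in view belongs to the job. What is shaped like the bottle but purple or turquoise is not meant.

How it is judged:
By the outcome, as a careful person would: the job done as asked, in the order asked, and still so for the second after the job is handed in, with the robot touching nothing.
It also fails if it takes over 64 s, if anything falls off the work surface, if the arm or the gripper's body presses on something with over 40 N, if the wrist force passes 120 N, or if a joint passes its speed limit or range.

ROBOT

A 6-joint arm with a two-finger parallel gripper is mounted at the origin on the work surface. World frame = base frame: x ahead of the robot, y to its left, z up, the work surface at z = 0. Lengths are in mm, angles in rad, forces in N, time in s.
With the tool pointing down it reaches from about 400 to 825 mm from the base axis. Payload 7 kg.
Tool frame: the origin (TCP) lies on the centre line of the jaws, within the pads' length; the fingertips stand 25 mm ahead of it and the grasp point (between the pads) lies 6 mm ahead of it (robot.tcp_to_tips is the distance from the TCP to the fingertips, in mm); z points along the fingers, y is the direction in which the jaws open and shut (so a half turn about z gives the same grasp; the last joint's range is limited). The gripper opens to 85 mm and grips with 20 to 120 N. Pads are 22 mm wide; open, the fingers measure 114 mm over their backs; the gripper's body (76 mm by 85 mm) begins 54 mm behind the grasp point. The pads swing forward as they close: fully open they stand 13 mm farther back than shut.
Start: joints at [-1.058, 0.359, 0.012, 0, -1.224, -0.288], TCP at [150.44, -657.999, 256.302] pointing down, gripper open.
Joint ranges: [-3.07, 3.07], [-1.43, 2.12], [-1.02, 1.25], [-3.03, 1.67], [-3.05, -0], [-3.03, 3.03]. Speed limits (rad/s): [2.39, 2.39, 3.01, 3.14, 3.14, 3.14].

INTERFACE

Orientations are given as a unit quaternion [x, y, z, w].
In Python, from bench import observe, eyes, ticket, robot gives the robot as it stands. The module is installed in compiled form; this text tells all that it offers.
- The arm moves only by the tool arm_command, never from a script. Its argument "plan" is a list of rows, each a list of 5 numbers: the shift along the tool's x, y, z in mm, then the turn about the tool's z in rad, then the finger opening in mm, from 0 to 85.4. A call has 1 to 10 rows; each row shifts and turns the commanded pose from where the row before left it, along the tool's axes as they then stand; what a row does not reach is not made up. A row lasts 1/8 s, in which the tool goes at most 62.5 mm and 10.7 degrees, less where a joint would pass 70% of its speed; a pose out of reach is approached as far as the arm can. A call with a gripper value outside its range is refused whole. The fingers move at their own pace and stop on an object; "newtons" is the grip in N (left out, the last holds). Time passes only in rows, so rows that do not move let the fingers close. It gives the time, the measured TCP pose, the force and the opening at its end, in the units of the state.
- observe(): the state, without advancing time (a new reading comes with each control period).
- eyes.read_camera(name): name is "scene" or "side" or "wrist"; returns the picture (420x560x3 uint8, red, green, blue); there is no depth.
- eyes.camera_info(name): a dict with "fx", "fy", "cx", "cy" (pixels), "k1" (the pictures are not rectified: a ray, as slopes to the right and down, at radius r is drawn at 1 + k1 r^2 times it, then the intrinsics apply), "origin" and "attitude" of the camera in the world. Camera axes: x right, y down, z forward; pixel columns grow to the right and rows downward; lengths in mm; the calibration is good to about 2 mm. A picture is of the moment at which its call begins: read the wrist's pose just before it. camera_info takes no time and is no camera call; for the wrist camera it gives the pose at the moment of the call.
- ticket.sign_off(): hands the job in, once; it reports no verdict.
The state is a dict: "clock": time; "joint_pos": joint angles; "qvel": joint speeds; "effort": joint torques, N m; "tcp_pos": TCP position; "orientation": TCP orientation; "wrist_force": force on the tool from outside, world axes, zero at the start; "moment": the same for the moment, N m; "width": finger opening in mm.
Only numpy, scipy, OpenCV 4.12 (cv2) and the standard library are available. Lean on these libraries where they do the work, as an engineer would, in place of code of your own. Each camera call takes 0.05 s, during which the arm holds its last target. There are 200 camera calls.

## Working session

There is one attempt and no reset: what is moved stays moved. The work goes in short steps, Python scripts to look and compute and a tool call to move; the robot and the scene stay as the last step left them, time stands still between calls to the robot, and variables do not carry over. Pictures are saved under pics/ and viewed, on a budget of 10 in all, crops included, one or two more only if the job needs it, and the job is handed in when it is done.

Besides the shell and the picture viewer there is one more tool, called after "Call:" as name(argument=value, ...) on one line, values as JSON. arm_command: Moves the arm, as the interface text tells. Its arguments: {"type":"object","properties":{"plan":{"type":"array"},"newtons":{"type":"number"}},"required":["plan"]}

```bash
mkdir -p pics
python3 - <<'E'
from bench import observe, eyes
import cv2, numpy as np
o=observe(); print({k:np.round(v,3).tolist() for k,v in o.items()})
ims=[]
for n in ["scene","side","wrist"]:
    print(n,eyes.camera_info(n)); im=eyes.read_camera(n); cv2.imwrite(f"pics/{n}0.png",im[:,:,::-1])
E
```

```text
{'clock': 0.0, 'joint_pos': [-1.058, 0.359, 0.011, -0.0, -1.224, -0.288], 'qvel': [-0.0, -0.001, 0.001, 0.002, 0.001, -0.002], 'effort': [0.002, -58.332, 29.344, 6.937, -0.006, 0.0], 'tcp_pos': [150.339, -657.584, 255.35], 'orientation': [-0.112, 0.994, 0.001, -0.0], 'wrist_force': [0.093, -0.3, 0.344], 'moment': [-0.025, -0.033, -0.007], 'width': 85.659}
scene {'fx': 475.3347344290484, 'fy': 475.3347344290484, 'cx': 279.86374101967607, 'cy': 217.9812939747913, 'k1': -0.08209196744272786, 'origin': array([895.90261874, 608.67093821, 614.21977498]), 'attitude': array([ 0.22353489,  0.85587496, -0.44949625, -0.12435164])}
side {'fx': 452.50836465844117, 'fy': 452.50836465844117, 'cx': 284.1668414090764, 'cy': 214.57288573473363, 'k1': -0.05029184700804442, 'origin': array([273.03310833, 550.27247974, 576.12813166]), 'attitude': array([-0.18736366,  0.88055268, -0.4282167 ,  0.07843653])}
wrist {'fx': 347.1804346519434, 'fy': 347.1804346519434, 'cx': 281.6208240023884, 'cy': 207.97182450950118, 'k1': -0.08669127101935734, 'origin': array([  84.48382365, -673.17893356,  372.52360731]), 'attitude': array([0.61807446, 0.77478962, 0.10447324, 0.08228214])}
```

View pics/scene0.png

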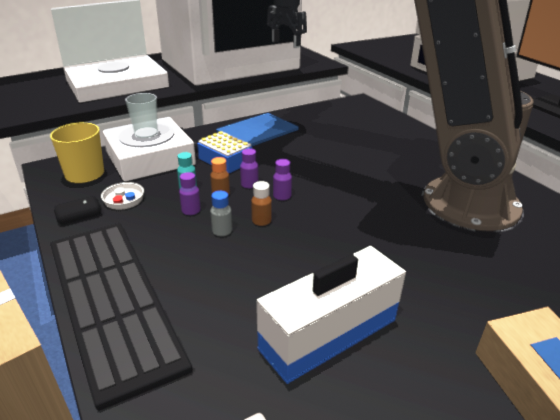

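View pics/side0.png

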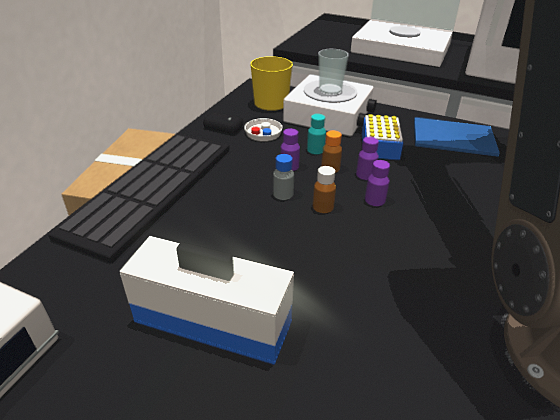

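The wanted bottle is amber with an orange cap: scene (219,168), side (333,140). It could be confused with the white-cap amber bottle (262,190), the blue-cap bottle (221,200), the purple ones (249,155), (283,167) and (190,183), and the turquoise one (186,162). The hood on the crate is at scene (332,310). Next I measure them.

```bash
cat > h.py <<'E'
import numpy as np, cv2
from scipy.spatial.transform import Rotation as R
from scipy.optimize import minimize
def proj(P,c):
    p=(np.atleast_2d(P)-c["origin"])@R.from_quat(c["attitude"]).as_matrix()
    s=p[:,:2]/p[:,2:]; s=s*(1+c["k1"]*(s**2).sum(1,keepdims=True))
    return s*[c["fx"],c["fy"]]+[c["cx"],c["cy"]]
def on_plane(uv,c,z):
    d=(np.array(uv,float)-[c["cx"],c["cy"]])/[c["fx"],c["fy"]]; s=d.copy()
    for _ in range(20): s=d/(1+c["k1"]*(s@s))
    w=R.from_quat(c["attitude"]).as_matrix()@np.r_[s,1]; o=np.array(c["origin"])
    return (o+w*(z-o[2])/w[2])[:2]
def blob(im,lo,hi,roi=None,n=1):
    h=cv2.cvtColor(im,cv2.COLOR_RGB2HSV); m=cv2.inRange(h,np.array(lo),np.array(hi))
    if roi: k=np.zeros_like(m); x0,y0,x1,y1=roi; k[y0:y1,x0:x1]=255; m&=k
    _,_,st,ce=cv2.connectedComponentsWithStats(m); i=1+np.argsort(-st[1:,4])[:n]
    return m,st[i],ce[i]
def box(x,y,yaw,L,W,z0,z1):
    q=np.array([[a*L/2,b*W/2,z] for a in(-1,1) for b in(-1,1) for z in(z0,z1)])
    return R.from_euler("z",yaw).apply(q)+[x,y,0]
E
python3 - <<'E'
from h import *
from bench import eyes
C={n:eyes.camera_info(n) for n in("scene","side")}
I={n:cv2.imread(f"pics/{n}0.png")[:,:,::-1].copy() for n in C}
rois={"scene":(255,240,410,370),"side":(115,230,300,365)}
M={}
for n in C:
    x0,y0,x1,y1=rois[n]; g=I[n].max(2); m=np.zeros(g.shape,np.uint8); m[y0:y1,x0:x1]=(g[y0:y1,x0:x1]>60)*255
    _,l,st,_=cv2.connectedComponentsWithStats(m); m=np.uint8(l==1+np.argmax(st[1:,4]))
    hull=cv2.convexHull(cv2.findNonZero(m)); m[:]=0; cv2.fillConvexPoly(m,hull,1); M[n]=m
def cost(p,ns):
    t=0
    for n in ns:
        k=np.zeros_like(M[n]); h=cv2.convexHull(np.float32(proj(box(*p,234,82,0,113),C[n])))
        cv2.fillConvexPoly(k,np.int32(np.round(h*16)),1,shift=4); t+=1-(k&M[n]).sum()/(k|M[n]).sum()
    return t
c0=(on_plane((332,300),C["scene"],60)+on_plane((208,295),C["side"],60))/2; print(c0)
for ns in(["scene"],["side"],["scene","side"]):
    b=min((minimize(cost,[*c0,y],args=(ns,),method="Nelder-Mead",options=dict(initial_simplex=[[*c0,y],[c0[0]+15,c0[1],y],[c0[0],c0[1]+15,y],[*c0,y+.2]])) for y in np.arange(-1.5,1.6,.4)),key=lambda r:r.fun)
    print(ns,b.x,b.fun)
for nm,lo,hi in(("orange",(8,200,190),(18,255,255)),("purple",(130,100,50),(150,255,255)),("turq",(80,120,60),(95,255,255))):
    for n in C:
        _,st,ce=blob(I[n],lo,hi,(170,90,400,240),3)
        for s,c in zip(st,ce): print(nm,n,s.tolist(),c.round(1),on_plane(c,C[n],80 if nm=="orange" else 46).round(1))
# other caps by eye
for nm,a,b in(("whitecap",(262,190),(326,175)),("bluecap",(221,200),(284,162))): print(nm,on_plane(a,C["scene"],80),on_plane(b,C["side"],80))
s=I["scene"][145:240,165:300]; d=I["side"][105:220,260:400]
v=np.zeros((460,1100,3),np.uint8); a=cv2.resize(s,None,fx=4,fy=4)[:460,:540]; e=cv2.resize(d,None,fx=4,fy=4)[:460,:560]
v[:a.shape[0],:a.shape[1]]=a; v[:e.shape[0],540:540+e.shape[1]]=e
cv2.imwrite("pics/crop1.png",cv2.resize(v,(800,335))[:,:,::-1])
E
```

```text
[540.3209308  166.37216398]
['scene'] [5.45373324e+02 1.73363851e+02 6.27216423e-02] 0.06028641823221437
['side'] [5.43767655e+02 1.75303793e+02 9.60379520e-02] 0.08291472492888696
['scene', 'side'] [5.44560140e+02 1.74259392e+02 7.75898330e-02] 0.15177407489275918
orange side [326, 131, 15, 7, 55] [332.8 134.1] [ 528.5 -349. ]
purple scene [179, 173, 22, 42, 712] [189.  194.4] [ 614.6 -291.2]
purple scene [273, 158, 19, 43, 705] [282.  179.4] [ 394.1 -249.5]
purple scene [240, 148, 19, 41, 589] [248.6 167.9] [ 438.8 -339.1]
purple side [356, 137, 34, 69, 1516] [372.9 172. ] [ 412.6 -285.7]
purple side [281, 128, 19, 43, 512] [291.1 145.7] [ 616.3 -313.5]
turq scene [177, 153, 18, 35, 286] [184.6 164.3] [ 572.6 -434.5]
turq side [307, 114, 19, 40, 600] [316.2 134.4] [ 582.3 -391. ]
whitecap [ 485.462353   -178.56559982] [ 486.4376806  -180.66499936]
bluecap [ 580.18841639 -183.80224415] [ 581.54051379 -189.47098077]
```

View pics/crop1.png

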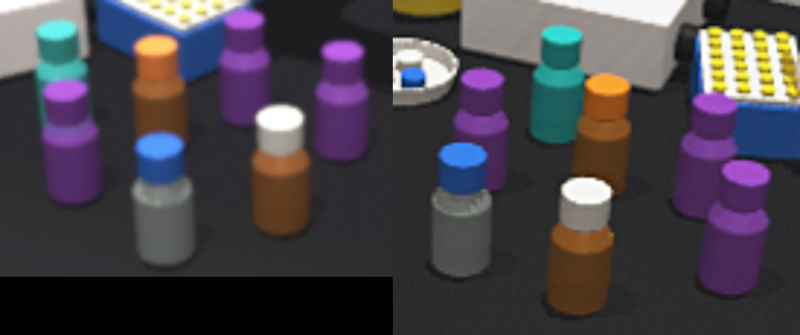

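Call:
arm_command(plan=[[-44,38,-7,0.15,85],[-44,38,-7,0,85],[-44,38,-7,0,85],[-44,38,-7,0,85],[-44,38,-7,0,85],[-44,38,-7,0,85],[-44,38,-7,0,85],[-44,38,-7,0,85],[-44,38,-7,0,85],[-44,38,-7,0,85]])

```text
clock: 1.4
tcp_pos: [555.2, -238.9, 326.5]
orientation: [-0.037, 0.999, 0.0, 0.0]
wrist_force: [0.5, -0.7, -0.1]
width: 84.9
```

Call:
arm_command(plan=[[-4,53,0,0,85],[-4,53,0,0,85],[-4,53,0,0,85],[-4,53,0,0,85],[-4,53,0,0,85],[-4,53,0,0,85],[-4,53,0,0,85],[-4,53,0,0,85],[0,0,0,0,85],[0,0,0,0,85]])

```text
clock: 2.65
tcp_pos: [554.2, 184.8, 326.0]
orientation: [-0.038, 0.999, -0.0, -0.0]
wrist_force: [-0.4, -1.1, 0.0]
width: 85.3
```

```bash
cat >> h.py <<'E'
def toolmove(o,target,t=None):
    "world target -> shift in tool axes now, and tool yaw t (tool y = (-sin t, cos t))"
    m=R.from_quat(o["orientation"]); y=m.as_matrix()[:,1]; tt=np.arctan2(-y[0],y[1])
    print("tcp",np.round(o["tcp_pos"],1),"t",round(tt,3),"F",np.round(o["wrist_force"],1),"w",round(o["width"],1),"clk",o["clock"])
    print("shift",m.inv().apply(np.array(target)-o["tcp_pos"]).round(1),"turn",None if t is None else round(tt-t,3))
E
python3 - <<'E'
from h import *
from bench import eyes,observe
o=observe(); c=eyes.camera_info("wrist"); im=eyes.read_camera("wrist"); print(c["origin"])
toolmove(o,(544.5,174.3,200),.075)
for p in [(-1,-1),(1,-1),(1,1),(-1,1)]:
    q=R.from_euler("z",.0776).apply([40*p[0],8*p[1],0])+[544.5,174.3,153]; u=proj(q,c)[0]; cv2.circle(im,tuple(int(v) for v in u),3,(255,0,0),-1); 
    q=R.from_euler("z",.0776).apply([117*p[0],41*p[1],0])+[544.5,174.3,113]; u=proj(q,c)[0]; cv2.circle(im,tuple(int(v) for v in u),3,(0,255,0),-1); 
cv2.imwrite("pics/w1.png",im[:,:,::-1])
E
```

```text
[486.84453618 179.30641704 443.03828525]
tcp [554.2 184.8 326. ] t 0.076 F [-0.4 -1.1  0. ] w 85.3 clk 2.65
shift [ 10.4  -9.7 126. ] turn 0.001
```

View pics/w1.png

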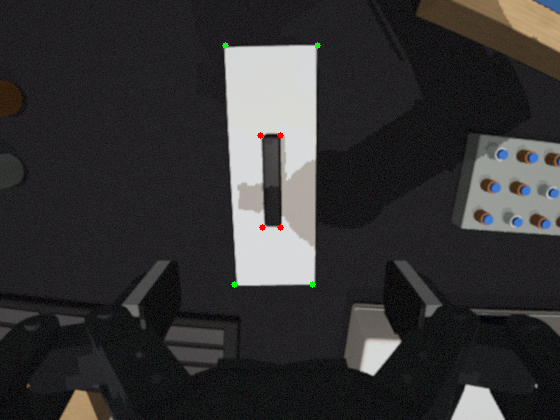

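The wrist view shows the white hood top, corners (226,45) to (313,284), and the black bar at about (272,180). The projected fit matches within about 1 px, so I go down and grip.

Call:
arm_command(plan=[[5,-5,20,0,85],[5,-5,45,0,85],[0,0,45,0,60],[0,0,40,0,50],[0,0,20,0,50],[0,0,10,0,50],[0,0,0,0,50],[0,0,0,0,10],[0,0,0,0,5],[0,0,0,0,5]], newtons=70)

```text
clock: 3.95
tcp_pos: [545.6, 174.3, 147.3]
orientation: [-0.038, 0.999, 0.0, 0.001]
wrist_force: [-1.4, 0.3, 3.2]
width: 14.8
```

Call:
arm_command(plan=[[0,0,0,0,5],[0,0,0,0,5],[0,0,0,0,5]])

```text
clock: 4.32
tcp_pos: [545.6, 174.4, 147.2]
orientation: [-0.038, 0.999, 0.0, 0.001]
wrist_force: [-1.9, 0.7, 5.8]
width: 14.8
```

Call:
arm_command(plan=[[0,0,-5,0,5],[0,0,-10,0,5],[0,0,-15,0,5],[0,0,-15,0,5],[0,0,-15,0,5],[0,0,-15,0,5],[0,0,-15,0,5],[0,0,-5,0,5],[0,0,0,0,5]])

```text
clock: 5.45
tcp_pos: [545.2, 174.0, 241.5]
orientation: [-0.037, 0.999, 0.0, 0.0]
wrist_force: [0.3, 0.6, -2.0]
width: 15.2
```

Run:
```python
from bench import eyes
import cv2
cv2.imwrite("pics/sc2.png",eyes.read_camera("scene")[:,:,::-1])
```

```text
(no output)
```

View pics/sc2.png

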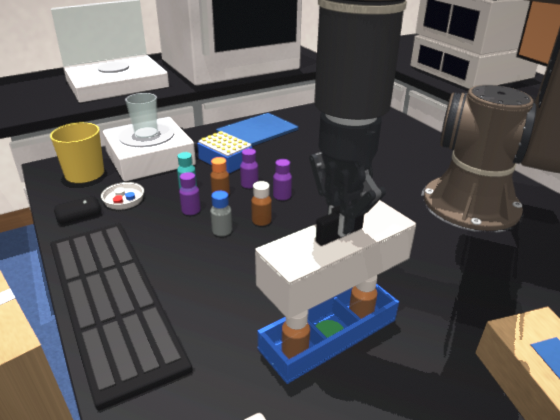

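The hood is lifted clear. The green pad is visible in the middle cell at (331,328), with white-capped bottles at either end. I carry the hood over to the -y side.

Call:
arm_command(plan=[[0,-10,0,0,5],[0,-20,0,0,5],[0,-30,0,0,5],[0,-35,0,0,5],[0,-35,0,0,5],[0,-25,0,0,5],[0,-15,0,0,5],[0,0,20,0,5],[0,0,30,0,5],[0,0,30,0,5]])

```text
clock: 6.75
tcp_pos: [557.9, 3.9, 160.6]
orientation: [-0.037, 0.999, 0.0, 0.0]
wrist_force: [-0.2, -0.4, -2.2]
width: 15.1
```

Call:
arm_command(plan=[[0,0,20,0,5],[0,0,15,0,5],[0,0,8,0,5],[0,0,5,0,5],[0,0,0,0,5]])

```text
clock: 7.38
tcp_pos: [558.0, 4.5, 113.5]
orientation: [-0.037, 0.999, 0.0, 0.0]
wrist_force: [-0.4, -0.9, -1.7]
width: 15.0
```

Call:
arm_command(plan=[[0,0,4,0,5],[0,0,3,0,5],[0,0,2,0,5],[0,0,2,0,5],[0,0,0,0,5]])

```text
clock: 8.0
tcp_pos: [558.0, 4.5, 102.4]
orientation: [-0.037, 0.999, -0.0, 0.0]
wrist_force: [-0.6, -0.5, -2.2]
width: 14.8
```

Call:
arm_command(plan=[[0,0,1,0,5],[0,0,1,0,5],[0,0,0,0,5]])

```text
clock: 8.38
tcp_pos: [558.0, 4.7, 102.1]
orientation: [-0.038, 0.999, 0.0, 0.001]
wrist_force: [-7.8, 3.4, 16.7]
width: 15.0
```

Call:
arm_command(plan=[[0,0,-1,0,5],[0,0,0,0,30],[0,0,0,0,50],[0,0,0,0,60],[0,0,-15,0,60],[0,0,-35,0,60],[0,0,-50,0,85],[0,0,-50,0,85],[0,0,-50,0,85],[0,0,0,0,85]])

```text
clock: 9.62
tcp_pos: [559.7, 4.6, 307.2]
orientation: [-0.038, 0.999, 0.001, 0.005]
wrist_force: [0.6, -0.3, -0.6]
width: 84.7
```

Run:
```python
from h import *
from bench import eyes,observe
C={n:eyes.camera_info(n) for n in("scene","side")}
pts={"orange":((219.5,168),(333,140)),"purA":((249,155),(370,144)),"purB":((283,166),(380,168)),"purC":((189,182),(291,135)),"turq":((185,160),(317,121)),"white":((262,190),(326,175)),"blue":((221,200),(284,162))}
for k,(a,b) in pts.items(): print(k,on_plane(a,C["scene"],80).round(),on_plane(b,C["side"],80).round())
toolmove(observe(),(540,-240,300),.075)
```

```text
orange [ 526. -315.] [ 519. -323.]
purA [ 435. -342.] [ 439. -342.]
purB [ 390. -252.] [ 394. -253.]
purC [ 613. -287.] [ 613. -303.]
turq [ 583. -392.] [ 584. -395.]
white [ 485. -179.] [ 486. -181.]
blue [ 580. -184.] [ 582. -189.]
tcp [559.7   4.6 307.2] t 0.075 F [ 0.6 -0.3 -0.6] w 84.7 clk 9.625
shift [  38.1 -242.4    6.5] turn 0.0
```

Call:
arm_command(plan=[[8,-50,0,0,85],[8,-52,0,0,85],[8,-52,0,0,85],[8,-52,0,0,85],[8,-52,0,0,85],[10,-51,0,0,85],[0,0,0,0,85],[0,0,0,0,85],[0,0,0,0,85]])

```text
clock: 10.75
tcp_pos: [531.3, -306.5, 301.5]
orientation: [-0.038, 0.999, 0.0, 0.0]
wrist_force: [0.9, 0.1, 0.7]
width: 85.1
```

Run:
```python
from h import *
from bench import eyes,observe
o=observe(); c=eyes.camera_info("wrist"); im=eyes.read_camera("wrist")
m,st,ce=blob(im,(8,190,170),(20,255,255),None,3); print(st.tolist(),ce.round(1))
p=on_plane(ce[0],c,90); print(p, on_plane(ce[0],c,80))
toolmove(o,(*p,90),.075)
cv2.imwrite("pics/w2.png",im[:,:,::-1])
cv2.imwrite("pics/sc3.png",eyes.read_camera("scene")[:,:,::-1])
```

```text
[] []Traceback (most recent call last):
  File "<stdin>", line 5, in <module>
IndexError: index 0 is out of bounds for axis 0 with size 0
```

Run:
```python
from h import *
from bench import eyes,observe
o=observe(); c=eyes.camera_info("wrist"); im=eyes.read_camera("wrist")
cv2.imwrite("pics/w2.png",im[:,:,::-1])
cv2.imwrite("pics/sc3.png",eyes.read_camera("scene")[:,:,::-1])
u=proj([[523,-319,92]],c)[0]; print(u)
h=cv2.cvtColor(im,cv2.COLOR_RGB2HSV); print(h[int(u[1])-4:int(u[1])+5:4,int(u[0])-4:int(u[0])+5:4])
```

```text
[269.57179331 176.53838   ]
[[[ 20 134 212]
  [ 20 132 213]
  [ 20 135 213]]

 [[ 20 136 212]
  [ 20 133 213]
  [ 20 140 212]]

 [[ 20 135 214]
  [ 20 135 213]
  [ 18 148 198]]]
```

View pics/w2.png

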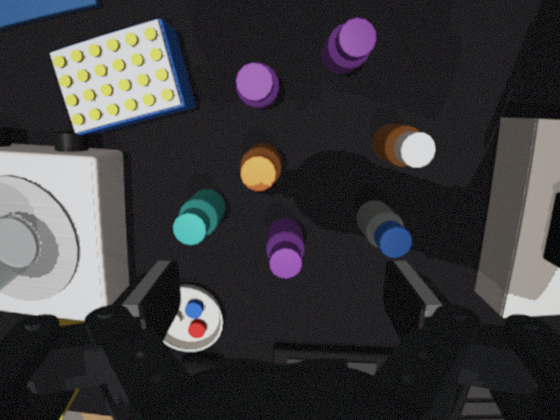

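View pics/sc3.png

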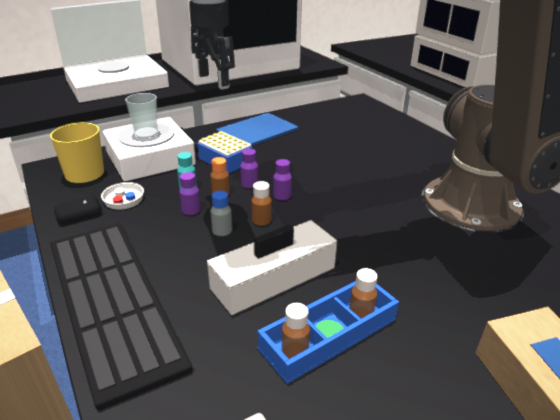

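The wrist view shows the orange cap at (258,173), white at (415,149), blue at (393,239), turquoise at (190,228), and purple at (257,85), (356,38) and (286,263). In the scene view the hood stands upright beside the crate at (273,265), and the pad is in the middle cell at (330,328).

Run:
```python
from h import *
from bench import eyes,observe
o=observe(); c=eyes.camera_info("wrist"); im=cv2.imread("pics/w2.png")[:,:,::-1].copy()
m,st,ce=blob(im,(17,90,195),(23,170,255),(230,140,290,200),1); print(st.tolist(),ce.round(1))
p=on_plane(ce[0],c,92); print(p)
toolmove(o,(*p,87),.075)
```

```text
[[241, 157, 34, 29, 785]] [[257.6 171.6]]
[ 519.1322206  -330.69389325]
tcp [ 531.4 -306.5  301.6] t 0.076 F [ 1.1 -0.  -0.7] w 84.8 clk 10.9
shift [ 14.2 -23.2 214.6] turn 0.001
```

Call:
arm_command(plan=[[7,-12,40,0,85],[7,-11,40,0,85],[0,0,20,0,85],[0,0,0,0,85],[0,0,0,0,85]])

```text
clock: 11.52
tcp_pos: [519.7, -331.3, 202.6]
orientation: [-0.038, 0.999, -0.0, 0.001]
wrist_force: [-0.2, 0.2, -0.0]
width: 84.6
```

Run:
```python
from h import *
from bench import eyes,observe
o=observe(); c=eyes.camera_info("wrist"); im=eyes.read_camera("wrist"); cv2.imwrite("pics/w3.png",im[:,:,::-1])
print(proj([[519,-330.7,92]],c))
m,st,ce=blob(im,(15,80,185),(24,190,255),None,2); print(st.tolist(),ce.round(1))
p=on_plane(ce[0],c,92); print(p)
toolmove(o,(*p,87),.075)
I={n:cv2.imread(f"pics/{n}0.png")[:,:,::-1].copy() for n in("scene","side")}
for n in I:
    k=eyes.camera_info(n); print(n,proj([[519,-330.7,z] for z in(92,68,0)],k).round(1).tolist())
    m,st,ce=blob(I[n],(6,150,140),(20,255,255),(200,120,350,190),1); print(st.tolist(),ce)
```

```text
[[283.3513224  214.44052191]]
[[269, 196, 8, 5, 28]] [[273.2 198.3]]
[ 508.21341371 -338.36316427]
tcp [ 519.7 -331.3  202.6] t 0.076 F [-0.2  0.2 -0. ] w 84.6 clk 11.525
shift [ 12.2  -6.  115.5] turn 0.001
scene [[219.4, 160.0], [220.0, 169.0], [221.5, 193.2]]
[[212, 161, 15, 18, 216]] [[218.57407407 169.77777778]]
side [[334.7, 133.7], [333.8, 143.1], [331.2, 168.4]]
[[326, 130, 16, 16, 174]] [[333.22988506 137.33333333]]
```

View pics/w3.png

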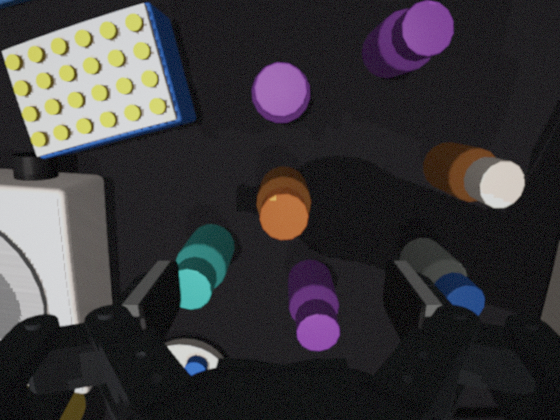

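The close view shows the orange cap top centred at about (284,215), against a predicted (283,214). The choice and the position are confirmed.

Call:
arm_command(plan=[[0,0,30,0,70],[0,0,35,0,60],[0,0,30,0,60],[0,0,15,0,60],[0,0,5,0,60],[0,0,0,0,60],[0,0,0,0,30],[0,0,0,0,25],[0,0,0,0,25],[0,0,0,0,25]], newtons=40)

```text
clock: 12.82
tcp_pos: [519.6, -331.5, 87.5]
orientation: [-0.038, 0.999, -0.0, 0.001]
wrist_force: [-0.8, 2.1, 6.7]
width: 33.2
```

Call:
arm_command(plan=[[0,0,-8,0,25],[0,0,-20,0,25],[0,0,-30,0,25],[0,0,-35,0,25],[0,0,-35,0,25],[0,0,-30,0,25],[0,0,-20,0,25],[-1,10,-2,0,25],[-3,25,0,0,25],[-5,40,0,0,25]])

```text
clock: 14.08
tcp_pos: [521.5, -255.1, 264.9]
orientation: [-0.037, 0.999, 0.0, -0.001]
wrist_force: [-0.5, 0.8, -1.1]
width: 32.9
```

Call:
arm_command(plan=[[-6,50,0,0,25],[-6,50,0,0,25],[-6,50,0,0,25],[-6,50,0,0,25],[-6,50,0,0,25],[-6,50,0,0,25],[-6,45,0,0,25],[-6,35,0,0,25],[-4,20,0,0,25],[0,0,0,0,25]])

```text
clock: 15.32
tcp_pos: [543.8, 147.8, 265.3]
orientation: [-0.038, 0.999, -0.0, -0.001]
wrist_force: [0.5, -0.3, -1.2]
width: 32.8
```

Run:
```python
from h import *
from bench import eyes,observe
o=observe(); cw=eyes.camera_info("wrist"); w=eyes.read_camera("wrist"); sd=eyes.read_camera("side"); cv2.imwrite("pics/w4.png",w[:,:,::-1]); cv2.imwrite("pics/sd4.png",sd[:,:,::-1])
C={"scene":eyes.camera_info("scene"),"side":eyes.camera_info("side"),"wrist":cw}
I={"scene":cv2.imread("pics/sc3.png")[:,:,::-1].copy(),"side":sd,"wrist":w}
M={}
for n in I:
    u=proj(box(544.5,174.3,.075,260,110,0,60),C[n]); x0,y0=np.int32(u.min(0)).clip(0); x1,y1=np.int32(u.max(0))
    m,_,_=blob(I[n],(100,120,40),(125,255,255),(x0,y0,x1,y1)); m=cv2.morphologyEx(m,cv2.MORPH_OPEN,np.ones((2,2),np.uint8))
    k=np.zeros_like(m); cv2.fillConvexPoly(k,cv2.convexHull(cv2.findNonZero(m)),1); M[n]=k
def cost(p,ns):
    t=0
    for n in ns:
        k=np.zeros_like(M[n]); h=cv2.convexHull(np.float32(proj(box(*p,234,82,0,45),C[n])))
        cv2.fillConvexPoly(k,np.int32(np.round(h*16)),1,shift=4); t+=1-(k&M[n]).sum()/(k|M[n]).sum()
    return t
for ns in(["scene"],["side"],["wrist"],["scene","side"]):
    b=minimize(cost,[544.5,174.3,.075],args=(ns,),method="Nelder-Mead",options=dict(initial_simplex=[[544.5,174.3,.075],[552,174,.075],[544,182,.075],[544,174,.15]])); print(ns,b.x.round(3),b.fun)
toolmove(o,(544.5,174.3,265),.075)
for n,im in I.items():
    for p in box(544.5,174.3,.075,234,82,45,45): 
        u=proj([p],C[n])[0]; cv2.circle(im,(int(round(u[0])),int(round(u[1]))),2,(255,0,0),-1)
v=np.hstack([w,sd]); cv2.imwrite("pics/v4.png",cv2.resize(v,(800,300))[:,:,::-1])
```

```text
['scene'] [5.46107e+02 1.77896e+02 8.40000e-02] 0.02167954149015694
['side'] [5.42702e+02 1.76747e+02 9.20000e-02] 0.0152347393512281
['wrist'] [5.44249e+02 1.77001e+02 1.03000e-01] 0.25121638924455825
['scene', 'side'] [5.43187e+02 1.77009e+02 9.10000e-02] 0.05398372037248511
tcp [543.8 147.8 265.3] t 0.076 F [ 0.5 -0.3 -1.2] w 32.8 clk 15.325
shift [-2.8 26.4  0.3] turn 0.001
```

View pics/v4.png

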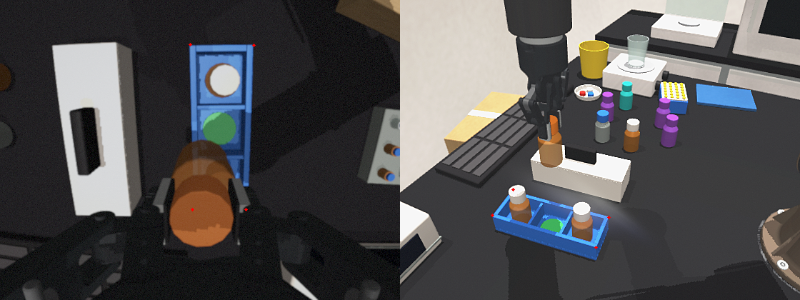

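The composite shows the held bottle upright, and the crate ahead of it with the pad at wrist (219,127) of the shrunken picture. The hood is standing on the bench. The fits give the crate at about (544,176), so I check that against the pad itself.

Run:
```python
from h import *
from bench import eyes
c=eyes.camera_info("wrist"); w=cv2.imread("pics/w4.png")[:,:,::-1].copy()
m,st,ce=blob(w,(45,60,40),(80,255,255),(240,130,380,230)); print(st,ce,on_plane(ce[0],c,8))
p=cv2.convexHull(cv2.findNonZero(m))[:,0]; q=np.array([on_plane(a,c,8) for a in p])
f=cv2.minEnclosingCircle(np.float32(q)); print(f, q.min(0),q.max(0))
for n,f in(("scene","pics/sc3.png"),("side","pics/sd4.png")):
    c=eyes.camera_info(n); im=cv2.imread(f)[:,:,::-1].copy(); u=proj([[544,176,8]],c)[0].astype(int)
    m,st,ce=blob(im,(45,60,40),(80,255,255),(*(u-25),*(u+25))); p=cv2.convexHull(cv2.findNonZero(m))[:,0]; q=np.array([on_plane(a,c,8) for a in p]); print(n,q.min(0),q.max(0))
```

```text
[[ 284  157   46   46 1610]] [[306.67018634 179.30496894]] [543.76788055 173.34557304]
((544.5635375976562, 173.1196746826172), 25.374309539794922) [519.33611859 148.29949093] [569.45301354 198.36466624]
scene [521.41775394 149.76636514] [558.84468517 183.77243715]
side [524.20747146 150.42844967] [569.57357465 184.34324759]
```

Call:
arm_command(plan=[[-1,9,0,0,25],[-1,12,0,0,25],[-1,6,0,0,25],[0,0,15,0,25],[0,0,30,0,25],[0,0,35,0,25],[0,0,30,0,25],[0,0,20,0,25],[0,0,10,0,25],[0,0,0,0,25]])

```text
clock: 16.68
tcp_pos: [544.8, 173.6, 125.5]
orientation: [-0.037, 0.999, -0.0, -0.001]
wrist_force: [-0.2, -1.1, -0.1]
width: 33.0
```

Call:
arm_command(plan=[[0,0,10,0,25],[0,0,10,0,25],[0,0,5,0,25],[0,0,2,0,25],[0,0,0,0,25]])

```text
clock: 17.3
tcp_pos: [545.2, 174.0, 99.3]
orientation: [-0.037, 0.999, -0.0, 0.0]
wrist_force: [-0.6, 0.3, 0.1]
width: 32.6
```

Call:
arm_command(plan=[[0,0,2,0,25],[0,0,1,0,25],[0,0,1,0,25],[0,0,0,0,25]])

```text
clock: 17.8
tcp_pos: [545.4, 174.1, 95.6]
orientation: [-0.037, 0.999, 0.0, 0.0]
wrist_force: [-0.4, -0.2, 1.2]
width: 32.8
```

Call:
arm_command(plan=[[0,0,1,0,25],[0,0,0,0,25],[0,0,0,0,25]])

```text
clock: 18.18
tcp_pos: [545.7, 174.2, 95.4]
orientation: [-0.038, 0.999, 0.0, 0.001]
wrist_force: [-2.3, 0.1, 8.1]
width: 32.4
```

The 8 N upward force shows the base is on the pad. I release and retreat.

Call:
arm_command(plan=[[0,0,-0.5,0,30],[0,0,0,0,45],[0,0,0,0,60],[0,0,0,0,60],[0,0,-10,0,60],[0,0,-30,0,60],[0,0,-50,0,60],[0,0,-50,0,60],[0,0,-40,0,60],[0,0,0,0,60]])

```text
clock: 19.42
tcp_pos: [546.6, 174.7, 279.5]
orientation: [-0.038, 0.999, 0.002, 0.003]
wrist_force: [-0.2, -0.0, -0.9]
width: 59.9
```

Call:
arm_command(plan=[[0,-50,-10,0,60],[0,-50,0,0,60],[0,-50,0,0,60],[0,-50,0,0,60],[0,-50,0,0,60],[0,0,0,0,60],[0,0,0,0,60],[0,0,0,0,60]])

```text
clock: 20.42
tcp_pos: [563.8, -74.4, 284.8]
orientation: [-0.038, 0.999, 0.0, -0.0]
wrist_force: [-0.0, -0.4, -0.2]
width: 60.3
```

Run:
```python
from bench import eyes,observe
import cv2, numpy as np
a=eyes.read_camera("scene")[130:400,150:430]; b=eyes.read_camera("side")[90:360,100:380]
cv2.imwrite("pics/end.png",cv2.resize(np.hstack([a,b]),(800,386))[:,:,::-1]); o=observe(); print(o["clock"],o["tcp_pos"],o["wrist_force"])
```

```text
20.525 [563.92823631 -74.30546723 284.85471974] [1.26198691 0.15910184 0.54893045]
```

View pics/end.png

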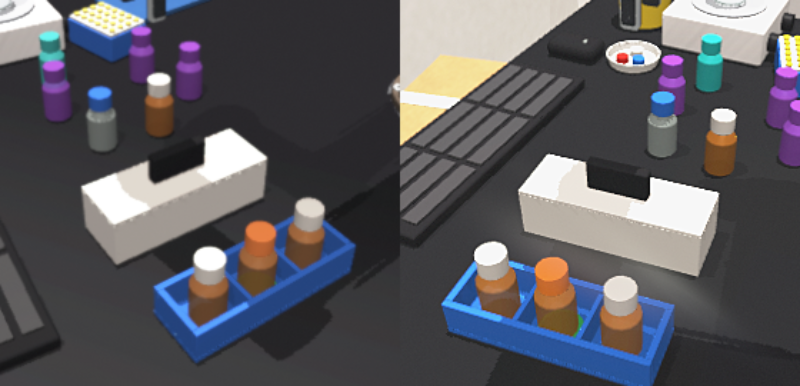

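The final views show the orange-capped bottle upright in the middle cell at (259,258) and (553,298), level with its neighbours. The hood stands upright beside the crate, the bystanders look unmoved, and the arm is clear.

```bash
python3 -c "
from bench import ticket
print(ticket.sign_off())"
```

```text
the job is handed in; nothing more can be done
None
```

The job is done and handed in at about 20.5 s of the 64 s allowed. I lifted the hood about 94 mm by its grip bar and stood it upright on the bench, 170 mm to the crate's -y side. I then gripped the orange-capped bottle by the cap and lowered it onto the green pad in the middle cell. I let go only once the wrist force read 8 N upward.

**Last checks:** the scene and side pictures show the bottle upright in the middle cell, level with the two white-capped ones. They also show the hood upright, the other bottles apparently unmoved, and the arm clear of everything.

**Disagreements:**
- **Orange bottle:** my first estimates from the scene and side pictures differed from the wrist camera by 8 to 15 mm. I used the wrist value, which a closer picture confirmed.
- **Crate:** fits from the different views put its centre 2 to 4 mm apart, well inside the cell's roughly 11 mm of clearance.
- **Wrist-camera script:** one script found no orange at first because of the lighting, and I changed its colour limits. I did the same job by eye on the next picture, where the limits failed again.

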